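Dead camera battery through the flap of the collection box

TASK

Post the dead camera battery that lies on the feed shelf of the steel battery collection box: push the spring flap open with one fingertip and, while that finger keeps the flap open, push the battery off the shelf into the box with the other finger, then let the flap shut. Push it gently: the battery must not be lifted or squeezed, and must never itself be pressed against the flap to force it open. Leave the small tin that shares the shelf, the battery in the charger and everything else where they are.

Things in the scene. Friction and masses are not known exactly. Their poses are not given: they have to be found in the camera images.
- collection_box: Spent-battery collection box of painted sheet steel, bolted down, 230 mm wide (its y), 3 mm walls. Its x axis is the way things are pushed in: feed shelf, then sloping flap, then hood. Origin: on the table, straight below the middle of the feed shelf's inner edge. Under the flap the box is empty down to its floor.
- shelf_edge (a point): Middle of the feed shelf's inner edge, where things drop off; axes as the box. The shelf is a level plate, top 130 mm above the table, from x = -100 mm (outer edge) to x = 0 (this edge), 224 mm wide inside 12 mm high side upstands.
- flap (a joint): Angle of the flap, rad: 0 shut (against its stop), growing as its lower edge swings down and in, at most 1.2. A spring shuts it at once when let go: 1.6 N at the lower edge starts it, about 3 N there holds it at 0.6 rad (more nearer the hinge).
- flap_hinge (a point): Middle of the flap's hinge line: in the box's frame x = 112 mm, 182 mm above the table (52 above the shelf). The flap, 214 mm wide, slopes from here 123 mm down to the shelf's inner edge: shut, its face is 0.46 x above the shelf, flush with the fixed side cheeks. A flat hood at hinge height reaches back to x = 190 mm.
- pack: The dead camera battery: dark plastic block, 32 mm (its x) by 50 mm (its y) by 20 mm high, 65 g give or take, lying flat on the feed shelf to one side or the other of its middle, long side roughly along the flap, its centre 40 to 56 mm from the inner edge. Origin: centre of its underside.
- tin: Small round lidded aluminium tin, 40 mm across and 17 mm high, standing on the other half of the feed shelf. Leave it there. Origin: centre of its underside.
- fresh_pack: A charged battery of the same shape lying in the black charger (75 x 100 x 22 mm) on the table. Leave it. Origin: centre of its underside.
- can_a: Spray can, 60 mm across, 170 mm high, upright on the table. Leave it. Origin: centre of its underside.
- can_b: Second spray can, same size. Leave it.
- jar_a: Paint jar, 66 mm across, 75 mm high, upright on the table. Leave it. Origin: centre of its underside.
- jar_b: Second paint jar, same size. Leave it.
- tape_measure: Tape measure, 74 x 40 x 54 mm, on the table. Leave it. Origin: centre of its underside.
- screwdriver: Screwdriver lying on the table. Leave it.
Mind the look-alikes: they are no part of the job. What is shaped like the pack but brown or orange is not meant.

How it is judged:
By the outcome, as a careful person would: the job done as asked, in the order asked, and still so for the second after the job is handed in, with the robot touching nothing.
It also fails if it takes over 32 s, if anything falls off the work surface, if the arm or the gripper's body presses on something with over 40 N, if the wrist force passes 120 N, or if a joint passes its speed limit or range.

ROBOT

A 6-joint arm with a two-finger parallel gripper is mounted at the origin on the work surface. World frame = base frame: x ahead of the robot, y to its left, z up, the work surface at z = 0. Lengths are in m, angles in degrees, forces in N, time in s.
With the tool pointing down it reaches from about 0.25 to 0.725 m from the base axis. Payload 9.7 kg.
Tool frame: the origin (TCP) lies midway between the tips of the shut fingers; the grasp point (between the pads) lies 19 mm behind it (grip_point_offset is the distance from the TCP to the grasp point, in m); y points along the fingers, z is the direction in which the jaws open and shut, and the axes are right-handed (so a half turn about y gives the same grasp; the last joint's range is limited). The gripper opens to 85 mm and grips with 20 to 120 N. Pads are 22 mm wide; open, the fingers measure 114 mm over their backs; the gripper's body (76 mm by 85 mm) begins 54 mm behind the grasp point. The pads swing forward as they close: fully open they stand 13 mm farther back than shut.
Start: joints at [65.833, 4.979, 10.078, 95.1, 0, 90], TCP at [0.225, 0.502, 0.231] pointing down, gripper open.
Joint ranges: [-179.16, 179.16], [-48.56, 103.87], [-65.8, 70.77], [-126.05, 130.52], [-82.76, 87.17], [-180, 180]. Speed limits (degrees/s): [127.2, 127.2, 147.25, 180, 180, 180].

INTERFACE

Orientations are given as [roll, pitch, yaw] about the fixed x, y, z axes, in that order (R = Rz(yaw) Ry(pitch) Rx(roll)).
In Python, from workcell import get_obs, camera, job_done, grip_point_offset gives the robot as it stands.
- The arm moves only by the tool move_arm, never from a script. Its argument "deltas" is a list that holds one entry, the list of rows, each a list of 4 numbers: the shift along the tool's x, y, z in m, then the turn about the tool's y in degrees. A call has 1 to 5 rows; each row is the pose to reach, as a shift and turn from the pose commanded when the call began, along the tool's axes at that moment; what a row does not reach only later rows make up. A row lasts 1/10 s, in which the tool goes at most 50 mm and 8.59 degrees, less where a joint would pass 70% of its speed; a pose out of reach is approached as far as the arm can. A call with a gripper value outside its range is refused whole. "claw" is the finger opening in m, from 0 to 0.0854, set as the call begins (left out, the last holds). The fingers move at their own pace and stop on an object; "newtons" is the grip in N (left out, the last holds). Time passes only in rows, so rows that repeat a pose let the fingers close. It gives the time, the measured TCP pose, the force and the opening at its end, in the units of the state.
- get_obs(): the state, without advancing time (a new reading comes with each control period).
- camera(name): name is "scene" or "top" or "wrist"; returns a dict with "color" (480x640x3 uint8, blue, green, red), "range_z" (480x640 float32, m along the optical axis (not along the pixel's ray), 0 where there is no reading), "fx", "fy", "cx", "cy" (pixels), "T" (4x4, takes a point from camera to world coordinates). Camera axes: x right, y down, z forward; pixel columns grow to the right and rows downward; lengths in m; the calibration is good to about 2 mm. A picture is of the moment at which its call begins.
- job_done(): hands the job in, once; it reports no verdict.
The state is a dict: "time": time; "q": joint angles; "qd": joint speeds; "joint_efforts": joint torques, N m; "ee_pos": TCP position; "tcp_rot": TCP orientation; "wrist_force": force on the tool from outside, world axes, zero at the start; "torque": the same for the moment, N m; "opening": finger opening in m.
Only numpy, scipy, OpenCV 4.12 (cv2) and the standard library are available. Lean on these libraries where they do the work, as an engineer would, in place of code of your own. Each camera call takes 0.05 s, during which the arm holds its last target. There are 200 camera calls.

## Working session

There is one attempt and no reset: what is moved stays moved. The work goes in short steps, Python scripts to look and compute and a tool call to move; the robot and the scene stay as the last step left them, time stands still between calls to the robot, and variables do not carry over. Pictures are saved under pics/ and viewed, about 8 in all and at most 12, crops included, and the job is handed in when it is done.

Besides the shell and the picture viewer there is one more tool, called after ">>>" as name(argument=value, ...) on one line, values as JSON. move_arm: Moves the arm, as the interface text tells. Its arguments: {"type":"object","properties":{"deltas":{"type":"array"},"claw":{"type":"number"},"newtons":{"type":"number"}},"required":["deltas"]}

```bash
mkdir -p pics; ls; python3 - <<'E'
from workcell import *
import cv2,pickle,numpy as np
o=get_obs();print(o, grip_point_offset)
for n in ("scene","top"):
    c=camera(n);pickle.dump(c,open(n+".pkl","wb"));cv2.imwrite(f"pics/{n}0.png",c["color"]);print(n,c["T"].round(3),c["fx"])
E
```

```text
pics
{'time': 0.0, 'q': array([ 6.58351993e+01,  5.01206494e+00,  1.00355130e+01,  9.50981776e+01,
       -8.35780349e-04,  9.00002279e+01]), 'qd': array([-0.03279655, -0.07123539,  0.0279425 ,  0.0739157 ,  0.00862054,
        0.06574404]), 'joint_efforts': array([ 1.35663231e-03, -5.20398760e+01,  4.64792633e+01,  1.69150456e-02,
        1.37671914e-04, -1.41935061e-05]), 'ee_pos': array([0.22506666, 0.50160985, 0.23058328]), 'tcp_rot': array([-9.00747295e+01, -8.36076893e-04, -2.41650275e+01]), 'wrist_force': array([-0.12662136, -0.59606714,  0.43512426]), 'torque': array([-0.01171925,  0.03188133,  0.00091343]), 'opening': 0.08514458349375807} 0.0187
scene [[ 0.617  0.632 -0.468  1.11 ]
 [ 0.787 -0.499  0.363 -0.474]
 [-0.004 -0.592 -0.806  1.189]
 [ 0.     0.     0.     1.   ]] 618.0450868335734
top [[ 0.006 -0.98   0.199  0.244]
 [-1.    -0.005  0.005  0.006]
 [-0.003 -0.199 -0.98   1.478]
 [ 0.     0.     0.     1.   ]] 496.5284401413405
```

View pics/scene0.png

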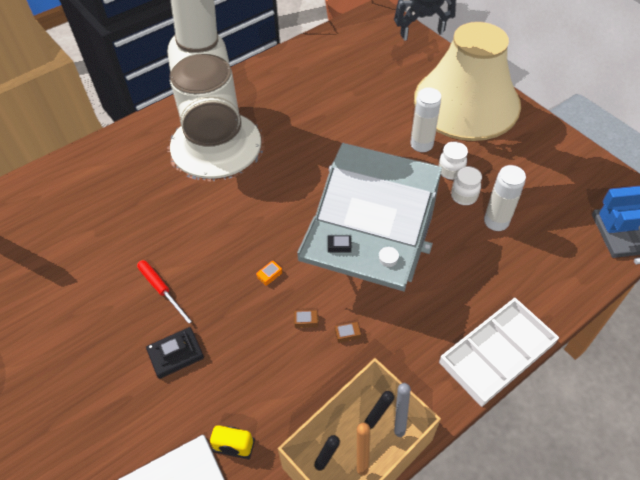

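View pics/top0.png

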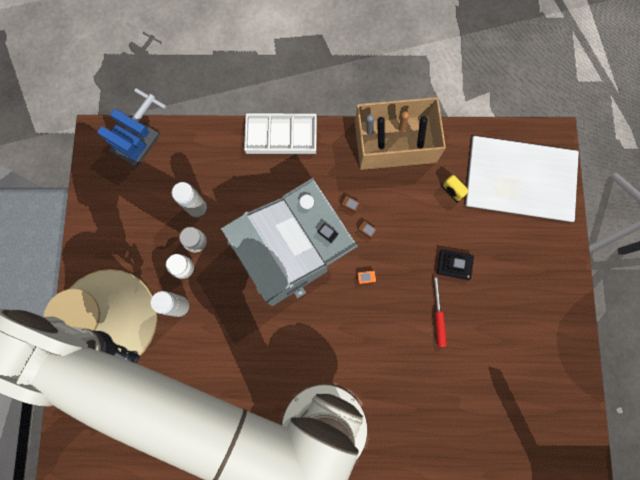

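Candidates in the top view: the dark block on the shelf (327,232), brown blocks at (350,203) and (367,229), an orange one at (367,277), and the dark pack in the charger (458,263). Only the one at (327,232) is dark and lies on the feed shelf beside the tin (306,201). In the scene view it is at (340,242). The shelf side faces up-right in the top view.

```bash
cat > h.py <<'E'
import numpy as np,cv2,pickle
def cloud(c):
    v,u=np.mgrid[:480,:640]; z=c["range_z"]
    P=np.stack([(u-c["cx"])/c["fx"]*z,(v-c["cy"])/c["fy"]*z,z],-1)
    P=P@c["T"][:3,:3].T+c["T"][:3,3]; P[z==0]=np.nan
    return P
def ray(c,u,v,h):
    d=c["T"][:3,:3]@np.array([(u-c["cx"])/c["fx"],(v-c["cy"])/c["fy"],1]);o=c["T"][:3,3]
    return o+d*(h-o[2])/d[2]
E
python3 - <<'E'
from h import *
for n,roi in (("scene",(295,140,150,150)),("top",(215,170,150,140))):
    c=pickle.load(open(n+".pkl","rb"));P=cloud(c);x,y,w,h=roi
    m=np.zeros((480,640),bool);m[y:y+h,x:x+w]=1
    for lo,hi,t in((.126,.134,"shelf"),(.143,.1465,"tin?"),(.1475,.154,"pack?"),(.178,.186,"hood")):
        k=m&(P[...,2]>lo)&(P[...,2]<hi); k=k.astype(np.uint8)
        nn,l,s,ce=cv2.connectedComponentsWithStats(k)
        for i in range(1,nn):
            if s[i,4]<40: continue
            q=P[l==i][:,:2].astype(np.float32)*1000; r=cv2.minAreaRect(q)
            print(n,t,s[i,4],ce[i].round(),"mean",q.mean(0).round(1),"rect",np.round(r[0],1),np.round(r[1],1),round(r[2],1),"z",round(P[l==i][:,2].mean(),4))
    cr=cv2.resize(c["color"][y:y+h,x:x+w],None,fx=4,fy=4,interpolation=cv2.INTER_CUBIC);cv2.imwrite(f"pics/{n}c.png",cr)
E
```

```text
scene shelf 3699 [359. 253.] mean [570.8  14.9] rect [561.1  28.5] [230.5 139.2] 32.3 z 0.1303
scene tin? 63 [337. 210.] mean [464.6  42.5] rect [463.8  43.1] [48.1 20. ] 25.5 z 0.1446
scene tin? 147 [377. 221.] mean [540.1  92.5] rect [541.3  93.8] [80.7 22.7] 31.5 z 0.1446
scene tin? 66 [408. 228.] mean [596.3 129.4] rect [594.5 129.7] [46.8 17.5] 26.9 z 0.1449
scene tin? 54 [389. 253.] mean [618.3  56. ] rect [620.1  55.6] [36.9 19.7] 7.0 z 0.1451
scene pack? 699 [372. 212.] mean [518.8  94.6] rect [518.2  94.5] [214.5  33.9] 33.1 z 0.1508
scene pack? 273 [339. 241.] mean [535.5  -7.4] rect [535.5  -6.8] [47.7 34.9] 52.0 z 0.1505
scene pack? 101 [388. 256.] mean [624.8  48.7] rect [624.9  48.2] [37. 32.] 23.4 z 0.149
scene hood 3046 [387. 170.] mean [466.  179.5] rect [464.5 177.9] [236.   99.4] 32.4 z 0.1819
top shelf 2129 [319. 223.] mean [565.3  19.1] rect [564.6  23. ] [231. 115.] 33.0 z 0.1303
top tin? 47 [302. 246.] mean [495.7  65.4] rect [496.7  66.1] [49.  21.2] 31.1 z 0.1448
top pack? 43 [308. 202.] mean [618.   49.4] rect [620.3  49.5] [38.1 16.6] 0.6 z 0.1497
top pack? 384 [291. 237.] mean [518.8  95.4] rect [519.8  98. ] [222.3  31.8] 33.6 z 0.1506
top pack? 151 [328. 233.] mean [531.4  -6.4] rect [532.2  -5.6] [49.1 32.2] 50.6 z 0.1503
top hood 2476 [258. 256.] mean [460.4 179.9] rect [463.7 178. ] [235.7  95.5] 32.7 z 0.1822
```

View pics/scenec.png

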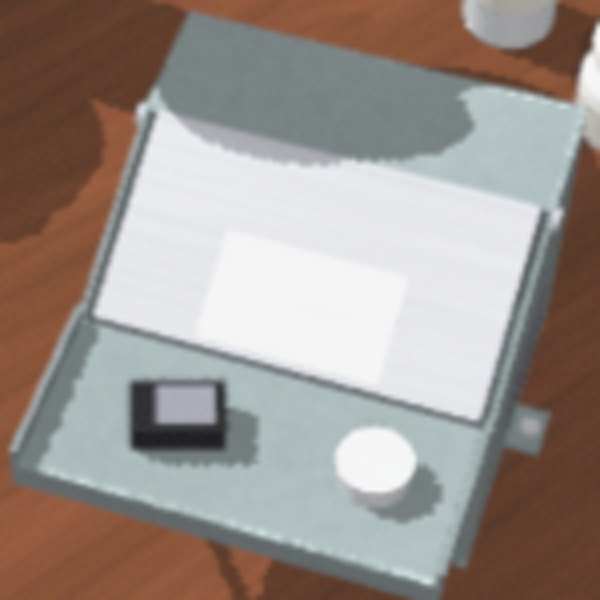

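View pics/topc.png

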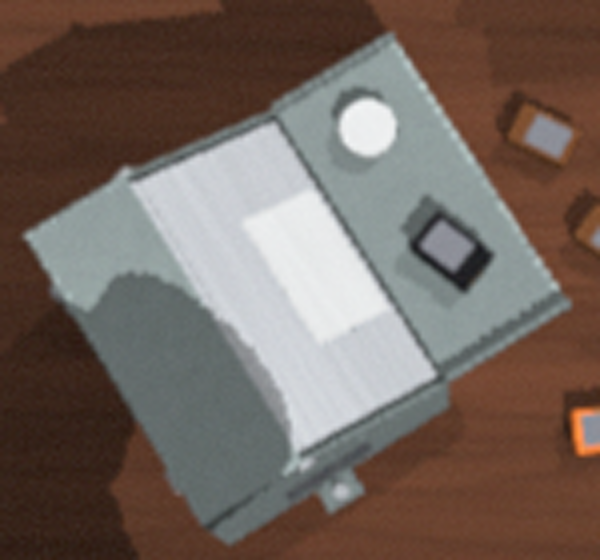

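The top crop confirms it: a dark pack at crop (450,248), yawed about 18° relative to the flap, with the tin at (367,127). The flap/shelf line runs (275,115)–(438,378).

Plan: tool vertical, fully open, jaw axis along box x. The front finger lands on the flap's lower part while the rear finger comes down behind the pack, and then one advance along box x does both jobs.

```bash
python3 - <<'E'
from h import *
from workcell import get_obs
t=pickle.load(open("top.pkl","rb"));s=pickle.load(open("scene.pkl","rb"))
a=[ray(t,283.75,198.75,.13),ray(t,324.5,264.5,.13),ray(s,415.5,245,.13),ray(s,318,220,.13)]
h=[ray(t,248,214.5,.182),ray(t,288,283,.182),ray(s,295+540/4,140+207/4,.182),ray(s,295+155/4,140+110/4,.182)]
print(np.round(a,4));print(np.round(h,4))
yw=np.radians(122.7);ex=np.array([np.cos(yw),np.sin(yw)]);ey=np.array([-ex[1],ex[0]])
for q in (a,h):
    for i in(0,2): d=q[i]-q[i+1];print("edge yaw",np.degrees(np.arctan2(d[1],d[0])),"len",np.hypot(*d[:2]))
E0=(np.mean([p[:2] for p in a],0)+np.mean([p[:2] for p in h],0)-.112*ex)/2
print("edge from shelf line",np.mean([p[:2] for p in a],0),"from hinge",np.mean([p[:2] for p in h],0)-.112*ex)
E0=np.mean([p[:2] for p in a],0)
for n,p in(("pack",(.5337,-.0065)),("tin",(.622,.049))):
    d=np.array(p)-E0;print(n,(d@ex).round(4),(d@ey).round(4))
E
```

```text
[[0.6336 0.1186 0.13  ]
 [0.4471 0.0028 0.13  ]
 [0.6305 0.1209 0.13  ]
 [0.4517 0.0007 0.13  ]]
[[0.5741 0.2096 0.182 ]
 [0.3898 0.0983 0.182 ]
 [0.5713 0.2098 0.182 ]
 [0.3903 0.0924 0.182 ]]
edge yaw 31.827596951221906 len 0.21951299710920003
edge yaw 33.90081564645113 len 0.21548525989845813
edge yaw 31.14340143417901 len 0.21529567432880814
edge yaw 32.96784060242673 len 0.21578721372932355
edge from shelf line [0.54071764 0.06073256] from hinge [0.54187155 0.05827198]
pack -0.0528 0.0422
tin -0.0538 -0.0621
```

>>> move_arm(deltas=[[[0.032, 0, -0.022, 0], [0.064, 0, -0.044, 0], [0.096, 0, -0.066, 0], [0.128, 0, -0.088, 0], [0.159, 0, -0.11, 0]]], claw=0.0854)

```text
time: 0.6
ee_pos: [0.3256, 0.3349, 0.231]
tcp_rot: [-90.0, 0.0, -24.2]
wrist_force: [1.1, 0.2, 0.3]
opening: 0.0856
```

>>> move_arm(deltas=[[[0.032, 0, -0.022, 0], [0.064, 0, -0.044, 0], [0.096, 0, -0.066, 0], [0.128, 0, -0.088, 0], [0.159, 0, -0.11, 0]]])

```text
time: 1.1
ee_pos: [0.4257, 0.1693, 0.2311]
tcp_rot: [-90.0, 0.0, -24.2]
wrist_force: [0.5, 0.9, 0.1]
opening: 0.0853
```

>>> move_arm(deltas=[[[0.032, 0, -0.022, 0], [0.064, 0, -0.044, 0], [0.096, 0, -0.066, 0], [0.128, 0, -0.088, 0], [0.159, 0, -0.11, 0]]])

```text
time: 1.6
ee_pos: [0.5258, 0.0038, 0.231]
tcp_rot: [-90.0, 0.0, -24.2]
wrist_force: [0.4, 0.2, -0.2]
opening: 0.0855
```

>>> move_arm(deltas=[[[0, 0, 0, 8.2], [0, 0, 0, 16.4], [0, 0, 0, 24.6], [0, 0, 0, 32.8], [0, 0, 0, 41]]])

```text
time: 2.1
ee_pos: [0.5251, 0.0053, 0.2308]
tcp_rot: [-90.0, 0.0, -65.5]
wrist_force: [-0.1, 0.2, 1.0]
opening: 0.0851
```

>>> move_arm(deltas=[[[0, 0, 0, 8.2], [0, 0, 0, 16.4], [0, 0, 0, 24.6], [0, 0, 0, 32.8], [0, 0, 0, 41]]])

```text
time: 2.6
ee_pos: [0.5251, 0.0054, 0.2309]
tcp_rot: [-90.0, -0.0, -106.5]
wrist_force: [0.2, 0.0, -1.1]
opening: 0.0854
```

>>> move_arm(deltas=[[[0, 0, 0, 8.2], [0, 0, 0, 16.4], [0, 0, 0, 24.6], [0, 0, 0, 32.8], [0, 0, 0, 41]]])

```text
time: 3.1
ee_pos: [0.5251, 0.0054, 0.2309]
tcp_rot: [-90.0, -0.0, -147.5]
wrist_force: [0.1, -0.5, 0.6]
opening: 0.0854
```

```bash
python3 - <<'E'
from h import *
from workcell import *
for n in("wrist","scene"):
    c=camera(n);pickle.dump(c,open(n+"1.pkl","wb"))
    P=cloud(c)
    if n=="wrist": print(c["T"].round(3),c["fx"]); W=c
    else: S=c
    E0=np.array([.5415,.059]);yw=np.radians(122.5);ex=np.array([np.cos(yw),np.sin(yw)]);ey=np.array([-ex[1],ex[0]])
    B=np.stack([(P[...,:2]-E0)@ex,(P[...,:2]-E0)@ey,P[...,2]],-1)*1000
    for t,lo,hi,x0,x1,y0,y1 in(("pack",147.5,153,-95,15,0,95),("tin",144,150,-95,-10,-100,-15),("strip150",149,151,20,70,-100,100),("tips",195,245,-110,40,20,70)):
        m=(B[...,2]>lo)&(B[...,2]<hi)&(B[...,0]>x0)&(B[...,0]<x1)&(B[...,1]>y0)&(B[...,1]<y1)
        q=B[m]
        if len(q)<20: print(n,t,len(q));continue
        r=cv2.minAreaRect(q[:,:2].astype(np.float32))
        print(n,t,len(q),np.round(r[0],1),np.round(r[1],1),round(r[2],1),"min",np.percentile(q,1,0).round(1),"max",np.percentile(q,99,0).round(1))
cv2.imwrite("pics/w1.png",W["color"])
cv2.imwrite("pics/s1.png",cv2.resize(S["color"][110:310,270:470],None,fx=3,fy=3))
E
```

```text
[[ 0.538 -0.804 -0.255  0.589]
 [-0.843 -0.513 -0.161  0.046]
 [-0.001  0.302 -0.953  0.373]
 [ 0.     0.     0.     1.   ]] 395.2237092431879
wrist pack 4151 [-51.1  41.6] [31.9 50.1] 19.7 min [-71.2  15.9 147.8] max [-30.9  66.6 151.1]
wrist tin 4841 [-48.6 -63.7] [39.1 39.2] 35.7 min [-66.9 -82.  144.7] max [-30.3 -45.3 148. ]
wrist strip150 2770 [42.5 -1.3] [ 14.1 169.3] 0.7 min [ 37.4 -84.6 149. ] max [ 47.7  81.2 151. ]
wrist tips 94 [-36.1  43.4] [86.3 17.1] 0.5 min [-79.2  34.9 243. ] max [  6.9  51.6 244.9]
scene pack 265 [-52.8  40.4] [36.1 47.7] 18.9 min [-73.3  14.7 147.7] max [-32.   64.3 152.6]
scene tin 230 [-50.5 -65.3] [41.9 36.8] 15.3 min [-69.2 -83.8 144.2] max [-30.9 -47.1 149.9]
scene strip150 152 [ 40.3 -16.9] [163.8  37.6] 86.5 min [ 25.4 -98.1 149.1] max [ 55.8  64.6 150.9]
scene tips 3
```

View pics/w1.png

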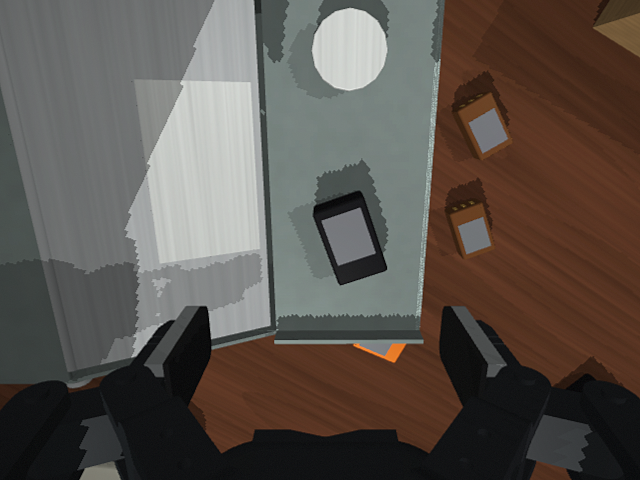

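View pics/s1.png

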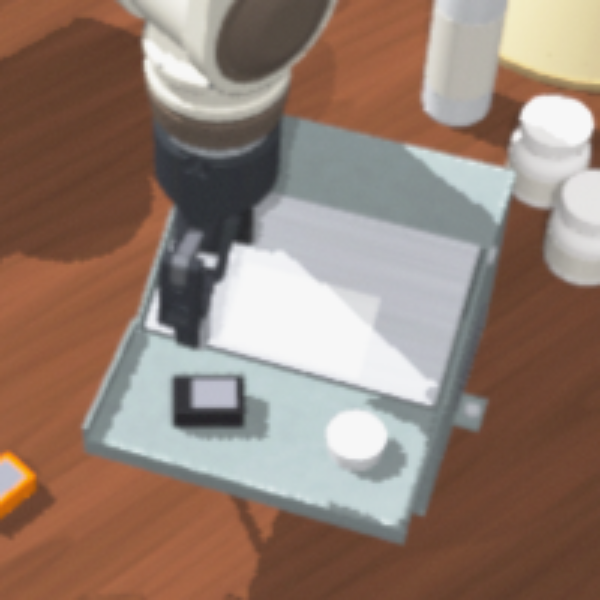

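The wrist view shows the pack at (350,237), between the fingertips at (185,340) and (475,340). In the box frame the pack is at (-51,42) with 20° yaw. The inner pad faces are at x = -79 and +7, with tips about 12–13 mm above the TCP height. So I can go straight down: the rear finger clears the pack by about 7 mm and the front finger lands on the flap.

>>> move_arm(deltas=[[[0, 0.02, 0, 0], [0, 0.04, 0, 0], [0, 0.06, 0, 0], [0, 0.075, 0, 0], [0, 0.08, 0, 0]]])

```text
time: 3.7
ee_pos: [0.5246, 0.0054, 0.1495]
tcp_rot: [-90.1, -0.1, -147.0]
wrist_force: [0.7, 0.4, -0.0]
opening: 0.0854
```

>>> move_arm(deltas=[[[0, 0.006, 0, 0], [0, 0.012, 0, 0], [0, 0.018, 0, 0], [0, 0.024, 0, 0], [0, 0.028, 0, 0]]])

```text
time: 4.2
ee_pos: [0.5252, 0.0055, 0.1229]
tcp_rot: [-90.0, -0.0, -147.2]
wrist_force: [-0.0, 0.1, 3.0]
opening: 0.0854
```

```bash
python3 - <<'E'
from h import *
from workcell import *
o=get_obs();print(o["ee_pos"],o["wrist_force"])
a=camera("wrist")["color"];b=camera("scene")["color"]
cv2.imwrite("pics/w2.png",np.hstack([cv2.resize(a[100:480],(505,300)),cv2.resize(b[170:290,290:400],(275,300))]))
E
```

```text
[0.52522993 0.00545522 0.12286364] [-0.02406256  0.1446711   3.00579147]
```

View pics/w2.png

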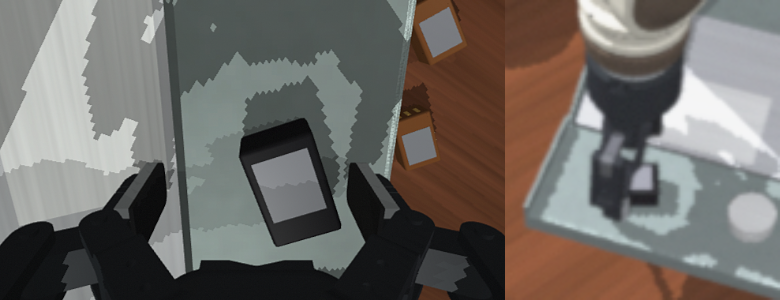

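The wrist view shows the pack between the fingers, the rear pad just behind it at (358,200), and the front pad pressing the flap open at (150,195). The 3 N upward force fits the spring. Now a gentle advance.

>>> move_arm(deltas=[[[0, 0, -0.005, 0], [0, 0, -0.01, 0], [0, 0, -0.016, 0], [0, 0, -0.022, 0], [0, 0, -0.028, 0]]])

```text
time: 4.8
ee_pos: [0.5099, 0.0294, 0.1235]
tcp_rot: [-90.0, 0.0, -147.2]
wrist_force: [1.9, -2.8, 1.6]
opening: 0.0854
```

>>> move_arm(deltas=[[[0, 0, -0.004, 0], [0, 0, -0.008, 0], [0, 0, -0.012, 0], [0, 0, -0.015, 0], [0, 0, -0.017, 0]]])

```text
time: 5.3
ee_pos: [0.5008, 0.0433, 0.1233]
tcp_rot: [-90.0, -0.0, -147.2]
wrist_force: [2.3, -4.1, 2.0]
opening: 0.0859
```

```bash
python3 - <<'E'
from h import *
from workcell import *
o=get_obs();print(o["ee_pos"],o["wrist_force"])
a=camera("wrist")["color"];b=camera("scene")["color"]
cv2.imwrite("pics/w3.png",np.hstack([cv2.resize(a[100:480],(505,300)),cv2.resize(b[170:290,290:400],(275,300))]))
E
```

```text
[0.50080389 0.04333972 0.12330519] [ 2.30536528 -4.07416294  2.00456413]
```

View pics/w3.png

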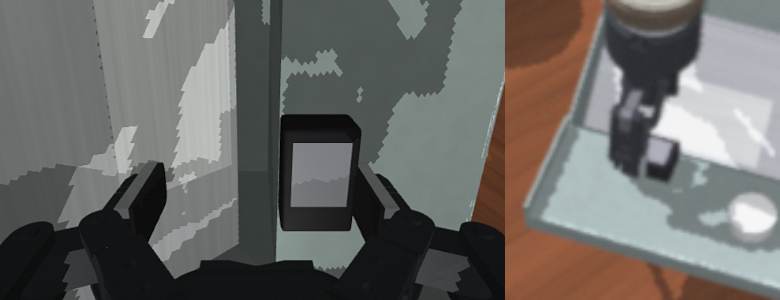

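The pack has squared up to the rear pad and its front is at the shelf edge (280,175 in the picture). The flap is well open, held by the front finger alone, with a clear gap between pack and flap. Continuing.

>>> move_arm(deltas=[[[0, 0, -0.006, 0], [0, 0, -0.012, 0], [0, 0, -0.018, 0], [0, 0, -0.024, 0], [0, 0, -0.028, 0]]])

```text
time: 5.9
ee_pos: [0.486, 0.0662, 0.1232]
tcp_rot: [-89.9, -0.0, -147.2]
wrist_force: [5.4, -8.7, -0.3]
opening: 0.0854
```

>>> move_arm(deltas=[[[0, 0, 0, 0], [0, 0, 0, 0], [0, 0, 0, 0]]])

```text
time: 6.2
ee_pos: [0.4861, 0.0661, 0.1234]
tcp_rot: [-89.9, -0.0, -147.2]
wrist_force: [4.9, -7.5, 2.2]
opening: 0.0855
```

```bash
python3 - <<'E'
from h import *
from workcell import *
o=get_obs();print(o["ee_pos"],o["wrist_force"])
a=camera("wrist")["color"];b=camera("scene")["color"]
cv2.imwrite("pics/w4.png",np.hstack([cv2.resize(a[100:480],(505,300)),cv2.resize(b[170:290,290:400],(275,300))]))
E
```

```text
[0.4860581  0.06607365 0.12337739] [ 4.9370411  -7.49281021  2.21295278]
```

View pics/w4.png

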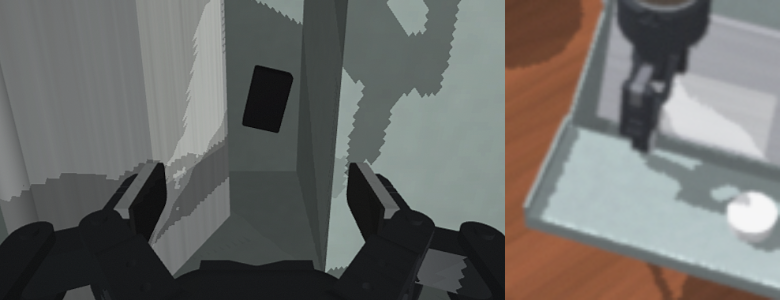

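The pack now lies in the box at (267,98) in the picture. I'll check its height before letting the flap shut.

```bash
python3 - <<'E'
from h import *
from workcell import *
c=camera("wrist");P=cloud(c)
u,v=int(267*640/505),int(100+98*380/300)
q=P[v-15:v+15,u-8:u+8].reshape(-1,3);print(u,v,np.nanmedian(q,0).round(3))
E
```

```text
338 224 [0.496 0.063 0.022]
```

Its top is at z = 22 mm, so it is flat on the box floor. Retracting the same way and then lifting.

>>> move_arm(deltas=[[[0, 0, 0.01, 0], [0, 0, 0.022, 0], [0, 0, 0.036, 0], [0, 0, 0.05, 0], [0, 0, 0.06, 0]]])

```text
time: 6.85
ee_pos: [0.5186, 0.0156, 0.1231]
tcp_rot: [-90.0, -0.0, -147.2]
wrist_force: [-0.2, -0.4, 2.7]
opening: 0.0853
```

>>> move_arm(deltas=[[[0, 0, 0.006, 0], [0, 0, 0.012, 0], [0, -0.005, 0.012, 0], [0, -0.01, 0.012, 0], [0, -0.02, 0.012, 0]]])

```text
time: 7.35
ee_pos: [0.5242, 0.0065, 0.1433]
tcp_rot: [-90.0, -0.1, -147.1]
wrist_force: [-0.4, -1.3, -0.0]
opening: 0.0856
```

>>> move_arm(deltas=[[[0, -0.02, 0, 0], [0, -0.045, 0, 0], [0, -0.07, 0, 0], [0, -0.09, 0, 0], [0, -0.1, 0, 0]]])

```text
time: 7.85
ee_pos: [0.525, 0.0066, 0.246]
tcp_rot: [-89.9, 0.1, -147.1]
wrist_force: [-0.5, 0.6, -1.1]
opening: 0.0852
```

```bash
python3 - <<'E'
from h import *
from workcell import *
o=get_obs();print(o["time"],o["ee_pos"],o["wrist_force"])
c=camera("wrist");P=cloud(c);cv2.imwrite("pics/w5.png",np.hstack([cv2.resize(c["color"],(400,300)),cv2.resize(camera("scene")["color"],(400,300))]))
E0=np.array([.5415,.059]);yw=np.radians(122.5);ex=np.array([np.cos(yw),np.sin(yw)]);ey=np.array([-ex[1],ex[0]])
B=np.stack([(P[...,:2]-E0)@ex,(P[...,:2]-E0)@ey,P[...,2]],-1)*1000
m=(B[...,2]>144)&(B[...,2]<150)&(B[...,0]>-95)&(B[...,0]<-10)&(B[...,1]<-15)&(B[...,1]>-100);r=cv2.minAreaRect(B[m][:,:2].astype(np.float32));print("tin",r)
m=(B[...,0]>15)&(B[...,0]<90)&(abs(B[...,1])<60);q=B[m];print("flap slope",np.polyfit(q[:,0],q[:,2],1))
E
```

```text
7.85 [0.52502129 0.00657053 0.2459643 ] [-0.48749517  0.57303212 -1.082874  ]
tin ((-48.607017517089844, -63.63633728027344), (39.22085189819336, 39.074134826660156), 55.121612548828125)
flap slope [ -1.19792386 250.35391319]
```

View pics/w5.png

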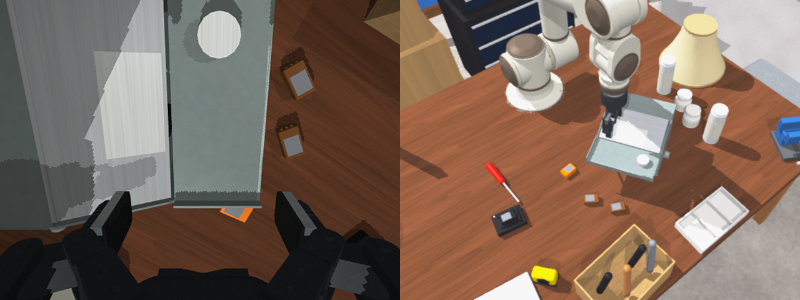

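The flap looks shut and the tin hasn't moved. The slope fit is spoiled because it includes finger points, and there is a dark spot in the flap slit at (170,115), so I'll check both.

```bash
python3 - <<'E'
from h import *
from workcell import *
c=camera("wrist");P=cloud(c)
E0=np.array([.5415,.059]);yw=np.radians(122.5);ex=np.array([np.cos(yw),np.sin(yw)]);ey=np.array([-ex[1],ex[0]])
def bx(P): return np.stack([(P[...,:2]-E0)@ex,(P[...,:2]-E0)@ey,P[...,2]],-1)*1000
def slope(B):
    m=(B[...,0]>8)&(B[...,0]<95)&(B[...,1]>-80)&(B[...,1]<20)&(B[...,2]<185);q=B[m];return np.polyfit(q[:,0],q[:,2],1).round(3)
B=bx(P);print("now",slope(B),"before",slope(bx(cloud(pickle.load(open("wrist1.pkl","rb"))))))
g=c["color"].max(2);m=((g<35)&(np.mgrid[:480,:640][0]<260)&(np.mgrid[:480,:640][1]>240)&(np.mgrid[:480,:640][1]<300)).astype(np.uint8)
n,l,s,ce=cv2.connectedComponentsWithStats(m)
for i in range(1,n):
    if s[i,4]>8: print(s[i],np.nanmedian(B[l==i],0).round(1),np.nanmin(B[l==i][:,2]))
cv2.imwrite("pics/w6.png",cv2.resize(c["color"][130:260,210:340],None,fx=4,fy=4))
E
```

```text
now [  0.615 119.22 ] before [  0.603 119.939]
[262   3   1  15  15] [  16.2 -110.7   29.3] 5.855126088806117
[268 165   6  55 222] [15.3 36.5 22.2] 1.800785425569218
```

View pics/w6.png

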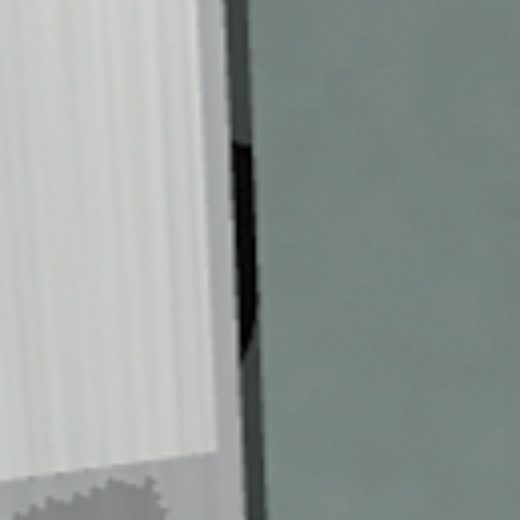

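The dark patch is the pack seen through the slit, lying on the box floor (top at z ≈ 22 mm). The flap slope matches what it was before the push, so it is shut.

```bash
python3 -c "
from workcell import *
print(job_done())"
```

```text
the job is handed in; nothing more can be done
None
```

The battery is posted in the collection box, the flap is shut, and the job is handed in at about 8 s of robot time.

**How it went:** With the gripper vertical and fully open, the front finger pressed the flap open. The rear finger then slid the battery over the shelf edge without gripping or lifting it. In the pictures there was a clear gap between battery and flap during the push. The wrist force in the readings stayed near 10 N or below.

**Last checks:**
- **Battery:** it lies flat on the box floor, top at about 22 mm, and can still be seen through the slit.
- **Flap:** its fitted slope is 0.615 now against 0.603 before the push, so it is shut. The absolute value differs from the stated 0.46 both times, probably because points on the finger and hood got into the fit. An earlier fit gave -1.2, which I discarded because points on the finger spoiled it.
- **Tin:** it did not move measurably, at (-48.6, -63.6) mm in the box frame before and about the same after (-48.6, -63.7).
- **Other items:** I did not measure them, but they look undisturbed in the final picture. The gripper is clear above the box.

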